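# Fit and lock the drilling template on the jig

## Robot

A 6-joint arm with a two-finger parallel gripper is mounted at the origin on a cart in front of the work surface, level with it; the furniture and walls round the work are solid. World frame = base frame: x ahead of the robot, y to its left, z up, the work surface at z = 0. Lengths are in m, angles in rad, forces in N, time in s.
With the tool pointing down it reaches from about 0.35 to 0.85 m from the base axis. Payload 8.1 kg.
Tool frame: the origin (TCP) lies on the centre line of the jaws, within the pads' length; the fingertips stand 22 mm ahead of it and the grasp point (between the pads) lies 3 mm ahead of it; z points along the fingers, y is the line along which they close (so a half turn about z gives the same grasp; the last joint's range is limited). The gripper opens to 93 mm and grips with 3 to 60 N. Pads are 15 mm wide; open, the fingers measure 128 mm over their backs; the gripper's body (75 mm by 188 mm) begins 65 mm behind the grasp point.
Start: joints at [1.208, 0.13, 1.488, -0, 1.523, -0.085], TCP at [0.165, 0.577, 0.241] pointing down, gripper open.
Joint ranges: [-2.96, 2.96], [-0.89, 2.26], [0.02, 2.5], [-1.34, 4.48], [0, 2.73], [-2.66, 2.66]. Speed limits (rad/s): [2.39, 2.39, 2.79, 3.14, 3.14, 3.14].

## Interface

Orientations are given as a rotation vector (axis times angle).
In Python, from plant import robot gives the robot as it stands.
- The arm moves only by the tool tcp_steps, called after ">>>" as name(argument=value, ...) on one line, values as JSON. Schema: {"type":"object","properties":{"motion":{"type":"array","items":{"type":"number"},"minItems":5,"maxItems":100},"grip_force":{"type":"number"},"only":{"type":"string"},"quiet":{"type":"boolean"},"lines":{"type":"string"}},"required":["motion"],"additionalProperties":false}. motion is one flat list of numbers that holds 1 to 20 rows one after another, with no inner brackets; each row has 5 numbers: the finger opening in m, then dx, dy, dz in units of 20 mm, then a turn about the tool's z in units of 0.1 rad; each row shifts and turns the commanded pose from where the row before left it, along the tool's axes as they then stand; what a row does not reach is not made up. A row lasts 1/10 s, in which the tool goes at most 0.05 m and 0.15 rad, less where a joint would pass 70% of its speed; a pose out of reach is approached as far as the arm can. The fingers move at their own pace and stop on an object; grip_force is the grip in N (left out, the last holds). Time passes only in rows, so rows that do not move let the fingers close. The tool returns the time, the measured TCP pose, the force, the opening and the grip force at its end. only (a regular expression) keeps the lines of the reply that match it, lines (a string "A,B") keeps lines A to B, and quiet returns only ok. Input that does not fit is refused with a message, and nothing moves.
- robot.read_state(): the state, without advancing time (a new reading comes with each control period).
- robot.read_camera(name): name is "side" or "top" or "wrist"; returns a dict with "image" (480x640x3 uint8, red, green, blue), "fx", "fy", "cx", "cy" (pixels), "dist" ([k1, k2, p1, p2, k3] as OpenCV has them; the pictures are not rectified), "R" (3x3) and "t" (3): a world point X has camera coordinates R X + t. Camera axes: x right, y down, z forward; pixel columns grow to the right and rows downward; lengths in m; the calibration is good to about 2 mm. A picture is of the moment at which its call begins. There is no depth.
- robot.close_job(): hands the job in; it is judged then, once.
The state is a dict: "t": time; "q": joint angles; "dq": joint speeds; "joint_torque": joint torques, N m; "tool_pos": TCP position; "orientation": TCP orientation; "force": force on the tool from outside, world axes, zero at the start; "wrist_torque": the same for the moment, N m; "opening": finger opening in m; "gripper_force": force on a finger pad.
Only numpy, scipy, OpenCV 4.12 (cv2) and the standard library are available. Lean on these libraries where they do the work, as an engineer would, in place of code of your own. Each camera call takes 0.05 s, during which the arm holds its last target. There are 200 camera calls.

## Task

Lower the drilling template over the jig's two guide posts, big hole over big post, until it sits fully home on the shoulders of both. Then lock it down: push the linch pin from the front through the cross-bore in the big post until its head meets the post, and flip its sprung ring forward over the post so that it snaps down round the pin's end. Leave the jar of screws, the masking tape and the tape measure where they stand.

Things in the scene. Friction and masses are not known exactly. Their poses are not given: they have to be found in the camera images.
- jig: drilling jig bolted to the bench: blue base plate 110 mm (x) by 244 mm (y), 12 mm thick, origin at the centre of its underside, z up, front at -x. Two steel guide posts 180 mm apart: big one at y = +90 mm, small one at y = -90 mm, each in a wider dark sleeve whose flat top is the shoulder. A pine blank, 47 by 140 by 45 mm, lies between them, its top 3 mm below the shoulders
- big_post_seat (a point): on the axis of the big post (22 mm diameter, top 100 mm above the bench, the last 12 mm tapering to 11 mm) at the height of its shoulder (60 mm above the bench, 32 mm diameter); the template's big hole belongs here
- small_post_seat (a point): on the axis of the small post (16 mm diameter, top 98 mm above the bench, the last 12 mm tapering to 7 mm) at the height of its shoulder (60 mm, 26 mm diameter); the template's small hole belongs here
- bore_mouth (a point): front mouth of the cross-bore in the big post: centre of the opening in the post's front (-x) side, 77 mm above the bench, 9 mm above the top of a seated template. The bore is 11 mm square and runs straight through the 22 mm post along the jig's x axis; axes as the jig's
- template: drilling template, loose, about 0.4 kg: aluminium plate 8 mm thick, its middle 90 mm (x) by 108 mm (y), with a lug 50 mm wide at either end out to y = +112 and -112 mm; four brass-rimmed drill bushes; origin at the centre of its underside, z up. Black bridge handle on top: bar 16 mm thick (x), 68 mm long (y), 30 to 48 mm above the plate's underside. Starts flat on the bench
- template_big_hole (a point): centre of the template's big hole (24.5 mm diameter, at template y = +90 mm) at the plate's underside
- template_small_hole (a point): centre of the template's small hole (18.5 mm diameter, at template y = -90 mm) at the plate's underside
- template_handle (a point): middle of the handle's bar, 39 mm above the plate's underside; grip it across the template's x
- linch_pin: linch pin, loose, 0.1 kg, lying level on the flat underside of its brass head. Origin on the pin's axis at the head's front face; x along the pin to its tip, z up. Ahead: round steel pin 8 mm diameter, 36 mm long, the last 5 mm tapered. Behind: the head, 14 mm high (7 above and below the axis), 16 mm wide for 14 mm, then a tail 12 mm wide back to x = -46 mm
- pin_grip (a point): middle of the head's tail on the pin's axis, 29 mm behind the front face; the tail is 12 mm wide across the pin and reaches 7 mm above and below this point; grip it across its width
- pin_tip (a point): centre of the pin's tip, 36 mm ahead of the head's front face
- ring (a joint): angle of the linch pin's steel wire ring about its hinge, which crosses the head 6 mm behind its front face, on the axis. 0: closed, level round post and pin end; 1.5: open, standing up (so it starts). 46 mm long from the hinge, 34 mm wide, wire 4 mm. A light over-centre spring pulls it shut below about 0.85 rad, open above; a push of about 0.5 N on its upper part to the pin's +x flips it
- ring_end (a point): middle of the ring's free end
- screw_jar: small clear jar of screws with a grey lid, 58 mm diameter, 86 mm high; origin at the centre of its foot; a bystander
- masking_tape: roll of masking tape lying flat, 104 mm diameter, 25 mm high; origin at the centre of its underside; a bystander
- tape_measure: grey pocket tape measure standing on its edge, 35 by 79 by 64 mm; origin at the centre of its underside; a bystander

How it is judged:
By the outcome, as a careful person would: the job done as asked, in the order asked, and still so for the second after the job is handed in, with the robot touching nothing.
It also fails if it takes over 72 s, if anything falls off the work surface, if the arm or the gripper's body presses on something with over 40 N, if the wrist force passes 120 N, or if a joint passes its speed limit or range.

## Working session

There is one attempt and no reset: what is moved stays moved. The work goes in short steps, Python scripts to look and compute and a tool call to move; the robot and the scene stay as the last step left them, time stands still between calls to the robot, and variables do not carry over. Pictures are saved under pics/ and viewed, at most 10 in all, crops included, and the job is handed in when it is done.

```bash
ls; mkdir -p pics
```

Create h.py:
```python
import numpy as np,cv2,json
from plant import robot
def cap(n,f):
    c=robot.read_camera(n); cv2.imwrite(f'pics/{f}.png',c['image'][:,:,::-1])
    json.dump({k:np.asarray(c[k]).tolist() for k in c if k!='image'},open(f'pics/{f}.json','w')); return c
def load(f): return {k:np.array(v) for k,v in json.load(open(f'pics/{f}.json')).items()}
def ray(c,uv):
    K=np.array([[c['fx'],0,c['cx']],[0,c['fy'],c['cy']],[0,0,1.]])
    p=cv2.undistortPoints(np.array([[uv]],float),K,np.array(c['dist']))[0,0]
    R=np.array(c['R']);o=-R.T@np.array(c['t']);d=R.T@np.array([p[0],p[1],1]);return o,d/np.linalg.norm(d)
def onz(c,uv,z):
    o,d=ray(c,uv);return o+d*(z-o[2])/d[2]
def tri(*cu):
    A=0;b=0;rs=[ray(c,u) for c,u in cu]
    for o,d in rs:
        P=np.eye(3)-np.outer(d,d);A=A+P;b=b+P@o
    X=np.linalg.solve(A,b);return X,[np.linalg.norm((np.eye(3)-np.outer(d,d))@(X-o)) for o,d in rs]
def proj(c,X):
    K=np.array([[c['fx'],0,c['cx']],[0,c['fy'],c['cy']],[0,0,1.]])
    return cv2.projectPoints(np.array(X,float).reshape(-1,3),cv2.Rodrigues(np.array(c['R']))[0],np.array(c['t']),K,np.array(c['dist']))[0][:,0]
```

Run:
```python
from h import *
for n in('side','top','wrist'):
    c=cap(n,n+'0');print(n,-np.array(c['R']).T@np.array(c['t']),c['fx'])
s=robot.read_state();print(s)
```

```text
pics
plant.py
side [ 0.38877771 -1.27260139  0.54055739] 625.0989138946609
top [0.46139839 0.00573077 1.29996948] 573.1610062374444
wrist [0.08666514 0.59957562 0.38171289] 373.41231898378356
{'t': 0.15, 'q': array([ 1.20761449e+00,  1.30990150e-01,  1.48903213e+00,  3.51117399e-06,
        1.52297059e+00, -8.54233871e-02]), 'dq': array([ 1.70281755e-03, -3.12366999e-03, -3.62115720e-03, -6.75969704e-04,
       -9.23303097e-05, -4.72885272e-04]), 'joint_torque': array([ 1.00837198e-03, -5.60474432e+01, -4.92336237e+01,  7.69326137e-02,
        3.04332585e-02, -8.70492840e-05]), 'tool_pos': array([0.16436905, 0.576632  , 0.23982526]), 'orientation': array([-4.34857359e-01, -3.11103208e+00,  2.14292059e-03]), 'force': array([-0.4168766 ,  0.75386249,  0.44046401]), 'wrist_torque': array([-0.00905918, -0.02042073,  0.01263678]), 'gripper_force': 0.0, 'opening': 0.09288630473562867}
```

View pics/top0.png

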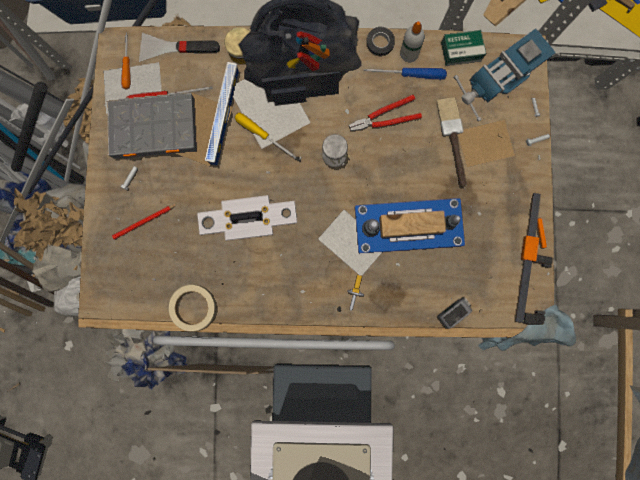

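View pics/side0.png

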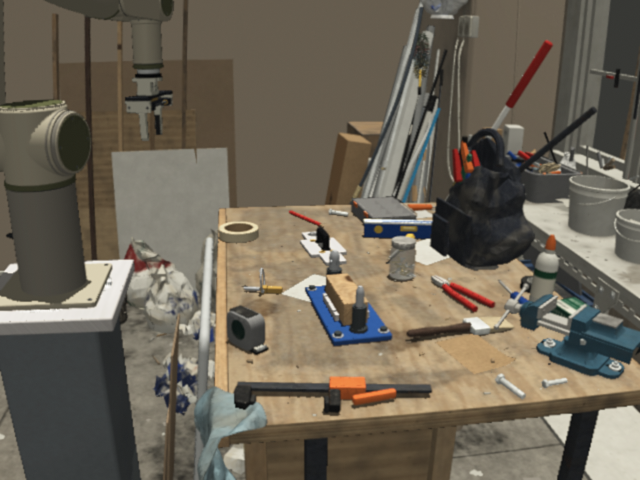

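The top view shows the template at about (247,217), its big hole probably at (286,212); the jig at (410,225), big post left (373,228); the pin near (356,290); the jar at (335,150), tape (192,307) and measure (454,312). I'll zoom in.

Run:
```python
import cv2,numpy as np
t=cv2.imread('pics/top0.png');s=cv2.imread('pics/side0.png')
r=lambda im,x,y,w,h,W,H:cv2.resize(im[y:y+h,x:x+w],(W,H),interpolation=cv2.INTER_CUBIC)
a=r(t,190,190,120,60,480,240);b=r(t,345,190,130,60,520,240)
o=np.zeros((600,800,3),np.uint8)
o[:240,:400]=r(t,190,190,120,72,400,240)   # 3.33
o[:240,400:]=r(t,350,190,120,72,400,240)
o[240:600,:360]=r(t,330,260,60,60,360,360) # 6
o[240:600,360:800]=r(s,235,225,110,90,440,360) #4
cv2.imwrite('pics/z0.png',o)
```

```text
(no output)
```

View pics/z0.png

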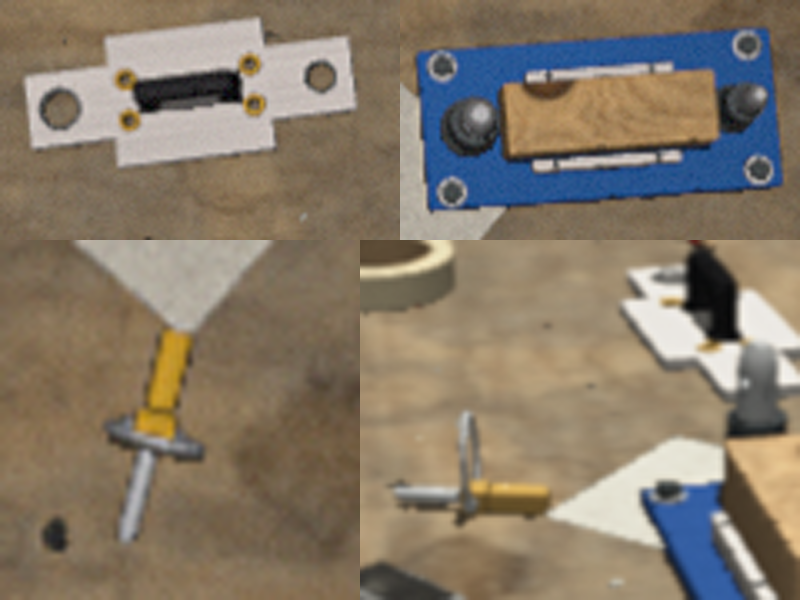

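The zoom shows the template's big hole on the left (zoomed 60,108 → 207.7,222.1), the small one at (286,212.5), and the big post top at about (374.8,222.9). The pin's tip is at (351,310) and its tail at (359.5,276), so it points towards the robot and needs a half turn.

Run:
```python
from h import *
T=load('top0');S=load('side0');np.set_printoptions(precision=4,suppress=True)
big=onz(T,(207.7,222.1),.008);sm=onz(T,(286,212.5),.008)
d=big-sm;print('tmpl',big,sm,np.linalg.norm(d),'yaw',np.arctan2(-d[0],d[1]),(big+sm)/2)
b=onz(T,(374.75,222.85),.1);s=onz(T,(457,217.8),.098);d=b-s
print('jig',b,s,np.linalg.norm(d),np.arctan2(-d[0],d[1]))
tip=tri((T,(350.9,309.8)),(S,(244.2,288.2)));tail=tri((T,(359.5,275.7)),(S,(282.5,289)))
print(tip,tail,np.linalg.norm(tip[0]-tail[0]))
W=load('wrist0');print(W['R'],W['t'])
# side view of handle and posts as checks: project
print(proj(S,[(big+sm)/2+[0,0,.031],b,s]))
```

```text
tmpl [0.599  0.2718 0.008 ] [0.6245 0.0934 0.008 ] 0.1802342194744992 yaw 0.1419640849214646 [0.6118 0.1826 0.008 ]
jig [ 0.5947 -0.1005  0.1   ] [ 0.6094 -0.2761  0.098 ] 0.17623672946485539 0.08331401195293098
(array([ 0.4091, -0.0578,  0.0059]), [np.float64(0.0012916341922732835), np.float64(0.0012916341922733165)]) (array([ 0.4873, -0.0759,  0.0082]), [np.float64(0.0026389408653831247), np.float64(0.0026389408653831243)]) 0.08023028626082127
[[ 0.2741  0.9617 -0.0017]
 [ 0.9207 -0.2619  0.2893]
 [ 0.2778 -0.0808 -0.9572]] [-0.5997 -0.0332  0.3898]
[[322.2057 233.5154]
 [334.7566 250.1481]
 [359.1627 285.1216]]
```

Units first: shifts go in units of 20 mm and turns go in units of 0.1 rad. So -0.036 m is -1.8, -0.017 m is -0.85.

>>> tcp_steps(motion=[0.09,-1.8,-0.85,0,0,0.09,-1.8,-0.85,0,0,0.09,-1.8,-0.85,0,0,0.09,-1.8,-0.85,0,0,0.09,-1.8,-0.85,0,0,0.09,-1.8,-0.85,0,0,0.09,-1.8,-0.85,0,0,0.09,-1.8,-0.85,0,0,0.09,-1.8,-0.85,0,0,0.09,-1.8,-0.85,0,0,0.09,-1.8,-0.85,0,0,0.09,-1.8,-0.85,0,0,0.09,-1.8,-0.85,0,0,0.09,-1.8,-0.85,0,0,0.09,-1.8,-0.85,0,0], grip_force=30)

```text
t: 1.65
tool_pos: [0.6148, 0.1824, 0.2402]
orientation: [-0.435, -3.111, 0.0]
force: [0.5, 1.2, 0.5]
opening: 0.0902
gripper_force: 0.0
```

>>> tcp_steps(motion=[0.09,0,0,0,1.44,0.09,0,0,0,1.44,0.09,0,0,0,1.44,0.09,0,0,0,1.44,0.09,0,0,0,1.44,0.09,0,0,0,1.44,0.09,0,0,0,1.44,0.09,0,0,0,1.44,0.09,0,0,0,0])

```text
t: 2.55
tool_pos: [0.6137, 0.1837, 0.2402]
orientation: [-2.062, -2.37, 0.001]
force: [-0.1, -0.1, 0.1]
opening: 0.0899
gripper_force: 0.0
```

Run:
```python
from h import *
c=cap('wrist','w1');s=robot.read_state();print(s['q'],s['force'])
print(proj(c,[[.599,.2718,.008],[.6245,.0934,.008],[.6118,.1826,.048]]))
```

```text
[ 2.10765874e-01  2.40426615e-01  1.36531330e+00 -2.56691749e-05
  1.53659726e+00  6.66832406e-02] [-0.30180998 -0.44892077  0.63008828]
[[321.52857433 127.53874768]
 [322.3638398  301.1170838 ]
 [321.79597186 229.67507902]]
```

View pics/w1.png

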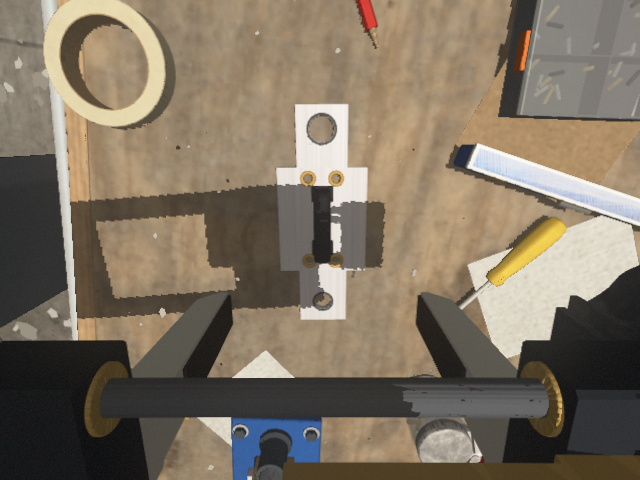

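The wrist view shows the big hole at (321.5,128), the small at (322.7,300.5) and the handle bar about (322,225) — agreeing with predictions within a pixel or so. Fit check and height by triangulation.

Run:
```python
from h import *
np.set_printoptions(precision=4,suppress=True)
T=load('top0');W=load('w1')
print(tri((T,(207.7,222.1)),(W,(321.5,128))),tri((T,(286,212.5)),(W,(322.7,300.5))),tri((T,(246.2,216.8)),(W,(322,224.5))))
b=onz(W,(321.5,128),.008);s=onz(W,(322.7,300.5),.008);d=b-s;print(b,s,np.linalg.norm(d),np.arctan2(-d[0],d[1]),(b+s)/2)
st=robot.read_state();R=cv2.Rodrigues(st['orientation'])[0];print(R.T@(np.array([.6118,.1826,.042])-st['tool_pos']),R[:,1],np.arctan2(R[1,1],R[0,1]))
```

```text
(array([0.5989, 0.2714, 0.0095]), [np.float64(0.00011403636391571096), np.float64(0.00011403636391581432)]) (array([0.6248, 0.0935, 0.0064]), [np.float64(7.165136749288832e-05), np.float64(7.165136749264802e-05)]) (array([0.6116, 0.1817, 0.0226]), [np.float64(0.00041803260799956274), np.float64(0.00041803260799983747)])
[0.599  0.2714 0.008 ] [0.6248 0.0942 0.008 ] 0.17906389471159256 0.14420708012629038 [0.6119 0.1828 0.008 ]
[-0.0007 -0.0019  0.1982] [ 0.9896  0.1436 -0.0007] 0.14408349248101554
```

>>> tcp_steps(motion=[0.06,0,-0.1,2,0,0.06,0,0,2,0,0.06,0,0,2,0,0.06,0,0,2,0,0.06,0,0,1.25,0,0.06,0,0,0.65,0,0.06,0,0,0,0,0.005,0,0,0,0,0.005,0,0,0,0,0.005,0,0,0,0,0.005,0,0,0,0,0.005,0,0,0,0,0.005,0,0,0,0], grip_force=40)

```text
t: 3.9
tool_pos: [0.612, 0.1835, 0.0429]
orientation: [2.059, 2.372, 0.0]
force: [-4.7, 0.1, 3.8]
opening: 0.0164
gripper_force: 3.4
```

Run:
```python
from h import *
s=robot.read_state();print(s['tool_pos'],s['opening'],s['gripper_force'])
```

```text
[0.61199479 0.18345113 0.04294565] 0.016432212129662796 3.415772393345833
```

In the tool's units: -0.04 m is -2, -0.03 m is -1.5.

>>> tcp_steps(motion=[0.005,0,0,-0.5,0,0.005,0,0,-1.5,0,0.005,0,0,-2,0,0.005,0,0,-2,0,0.005,0,0,-1.5,0,0.005,0,0,0,0])

```text
t: 4.5
tool_pos: [0.6148, 0.1841, 0.1993]
orientation: [2.056, 2.368, 0.012]
force: [1.4, -0.8, -2.4]
opening: 0.0156
gripper_force: 40.0
```

Run:
```python
from h import *
np.set_printoptions(precision=4,suppress=True)
T=load('top0')
f=lambda x,y:((x-400+.5)/3.3333-.5+350,(y+.5)/3.3333-.5+190)
B=[onz(T,f(*p),.013) for p in [(442,66),(747,44),(452,192),(759,170)]];print(np.array(B))
m=np.mean(B,0);d=(B[0]+B[2]-B[1]-B[3])/2;y1=np.arctan2(-d[0],d[1]);e=(B[0]+B[1]-B[2]-B[3])/2;print('bolts',m,y1,np.arctan2(e[1],e[0]))
im=cv2.imread('pics/top0.png');r=im[180:270,340:480]
h=cv2.cvtColor(r,cv2.COLOR_BGR2HSV);mk=cv2.inRange(h,(100,140,60),(125,255,255))
pts=np.argwhere(mk>0)
X=np.array([onz(T,(p[1]+340,p[0]+180),.012)[:2] for p in pts],np.float32)
for _ in range(1): print('rect',cv2.minAreaRect(X))
c=cap('side','s1');cap('top','t1');cap('wrist','w2')
def seat(m,y): 
    u=np.array([-np.sin(y),np.cos(y)]);return m[:2]+.09*u,m[:2]-.09*u
b,s=seat(m,y1);print(b,s)
P=[[*b,.1],[*s,.098],[*b,.06],[*s,.06]]
print('top',proj(T,P)-[350,190]);print((proj(T,P)-[350,190])*3.333+[400,0]);print('side',proj(c,P))
st=robot.read_state();print(st['tool_pos'],st['opening'],st['gripper_force'],st['force'])
a=cv2.imread('pics/side0.png')[210:350,290:400];a=cv2.resize(a,None,fx=4,fy=4,interpolation=2)
b=cv2.imread('pics/side0.png');b=cv2.imread('pics/s1.png')[180:300,280:370];b=cv2.resize(b,(360,480))
o=np.zeros((600,800,3),np.uint8);o[:560,:440]=a;o[:480,440:]=b;cv2.imwrite('pics/z1.png',o)
```

```text
[[ 0.6343 -0.0795  0.013 ]
 [ 0.6541 -0.2887  0.013 ]
 [ 0.5487 -0.0874  0.013 ]
 [ 0.5677 -0.2967  0.013 ]]
bolts [ 0.6012 -0.1881  0.013 ] 0.09220251150414556 0.09239487528542625
rect ((0.6004620790481567, -0.18755801022052765), (0.1078672781586647, 0.24160261452198029), 5.19986629486084)
[ 0.5929 -0.0985] [ 0.6095 -0.2777]
top [[ 23.7772  33.684 ]
 [107.7352  27.7704]
 [ 22.1621  35.6533]
 [103.7155  29.8038]]
[[479.2493 112.2688]
 [759.0813  92.5586]
 [473.8663 118.8326]
 [745.6836  99.336 ]]
side [[333.7133 249.8342]
 [359.396  285.4746]
 [333.2837 268.0868]
 [358.6045 304.8739]]
[0.6109 0.1832 0.1907] 0.015936215478992436 39.998416900634766 [-0.4642 -0.0149 -4.7039]
```

View pics/z1.png

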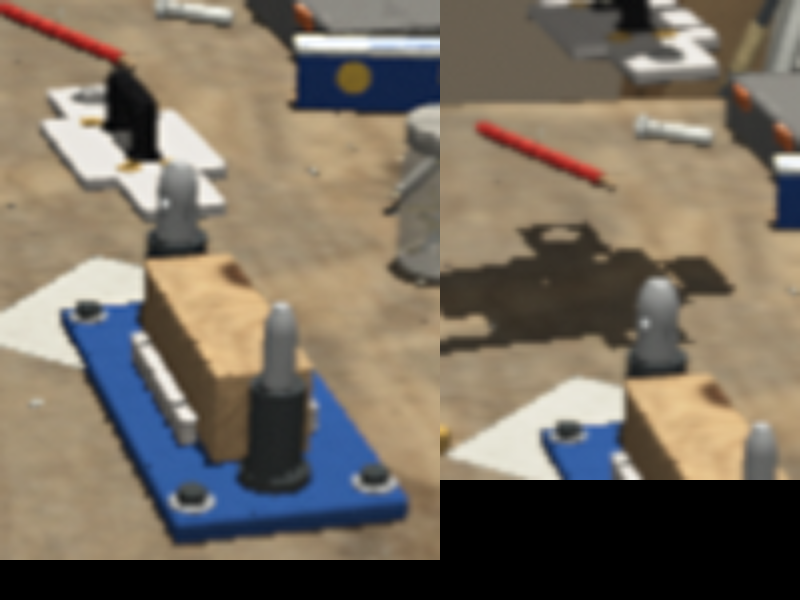

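Side crop: post tops at about (335,251) and (360.1,286), within about 1 px of my jig estimate; the template is held level. Next: check the hold in the wrist view.

Run:
```python
from h import *
np.set_printoptions(precision=4,suppress=True)
W=load('w1');print(proj(W,[[.6343,-.0795,.013],[.5487,-.0874,.013]]))
im=cv2.imread('pics/w1.png')[415:450,225:325];
a=cv2.resize(im,(800,280),interpolation=2)
w=cv2.imread('pics/w2.png')
o=np.zeros((600,800,3),np.uint8);o[:280]=a;o[280:600,:427]=cv2.resize(w,(427,320),interpolation=cv2.INTER_AREA);cv2.imwrite('pics/z2.png',o)
```

```text
[[310.7683 433.8074]
 [239.5509 431.1637]]
```

View pics/z2.png

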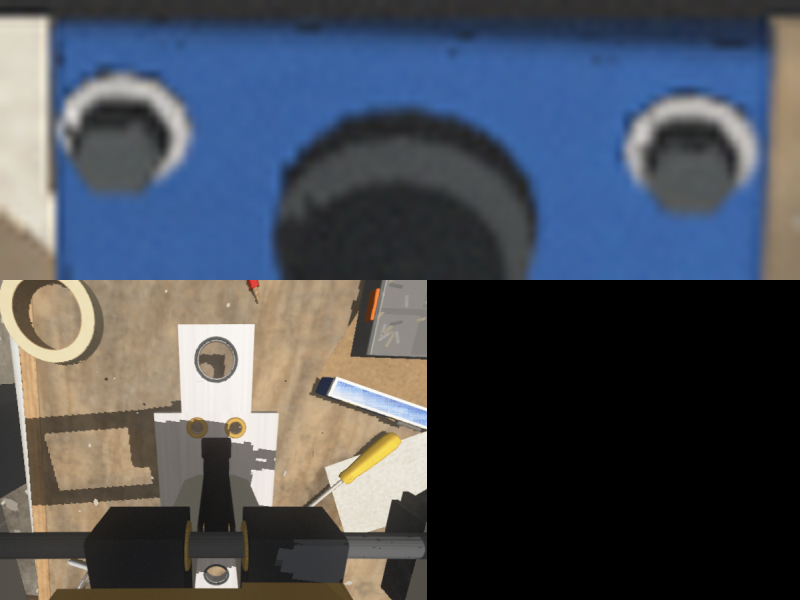

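Washers in w1 are at (240.9,431) and (311.4,433.7), so the jig is about 1 mm further +x than estimated. In w2 the holes are at about (324,118) and (324,443), so the hold looks straight.

Run:
```python
from h import *
np.set_printoptions(precision=4,suppress=True)
W=load('w2');im=cv2.imread('pics/w2.png')
st=robot.read_state();p=st['tool_pos'];R=cv2.Rodrigues(st['orientation'])[0];print(p,np.arctan2(R[1,1],R[0,1]))
z=p[2]-.034
b=onz(W,(324.5,117.5),z);s=onz(W,(324.5,442.5),z);d=b-s
yaw=np.arctan2(-d[0],d[1]);print(b,s,np.linalg.norm(d),yaw,(b+s)/2-p)
J=np.array([.602,-.188,.2]);
print('to go, tool axes',R.T@(J-p), 'turn',.144-.092)
```

```text
[0.6109 0.1832 0.1907] 0.14097297951448284
[0.5996 0.272  0.1567] [0.6251 0.0933 0.1567] 0.18048513356595347 0.14166655167884792 [ 0.0015 -0.0005 -0.034 ]
to go, tool axes [-0.3663 -0.061  -0.0091] turn 0.05199999999999999
```

In the tool's units: -0.04 m is -2, -0.036 m is -1.8, 0.05 rad is 0.5.

>>> tcp_steps(motion=[0.005,-1,-0.16,0,0,0.005,-1.8,-0.3,0,0,0.005,-2,-0.34,0,0,0.005,-2,-0.34,0,0,0.005,-2,-0.34,0,0,0.005,-2,-0.34,0,0,0.005,-2,-0.34,0,0,0.005,-2,-0.34,0,0,0.005,-1.8,-0.3,0,0,0.005,-1.1,-0.185,0,0,0.005,-0.58,-0.1,0,0.5,0.005,0,0,0,0,0.005,0,0,0,0,0.005,0,0,0,0])

```text
t: 6.05
tool_pos: [0.6017, -0.186, 0.1913]
orientation: [-2.114, -2.321, 0.001]
force: [-0.4, 0.7, -4.0]
opening: 0.0156
gripper_force: 40.0
```

Run:
```python
from h import *
np.set_printoptions(precision=4,suppress=True)
c=cap('wrist','w3');cap('side','s3')
st=robot.read_state();p=st['tool_pos'];R=cv2.Rodrigues(st['orientation'])[0];print(p,np.arctan2(R[1,1],R[0,1]))
w=cv2.imread('pics/w3.png');s=cv2.imread('pics/s3.png')[200:350,280:405]
u=np.array([-np.sin(.092),np.cos(.092)]);b=np.array([.602,-.188])+.09*u;sm=np.array([.602,-.188])-.09*u
print(proj(c,[[*b,.1],[*sm,.098]]), b)
o=np.zeros((600,800,3),np.uint8);o[:480,:400]=cv2.resize(s,(400,480),interpolation=2);o[:600,400:800]=cv2.resize(w[20:260,250:410],(400,600),interpolation=2);cv2.imwrite('pics/z3.png',o)
```

```text
[ 0.6021 -0.1861  0.1921] 0.09288923421021766
[[324.5125 124.9344]
 [324.1323 382.5729]] [ 0.5937 -0.0984]
```

View pics/z3.png

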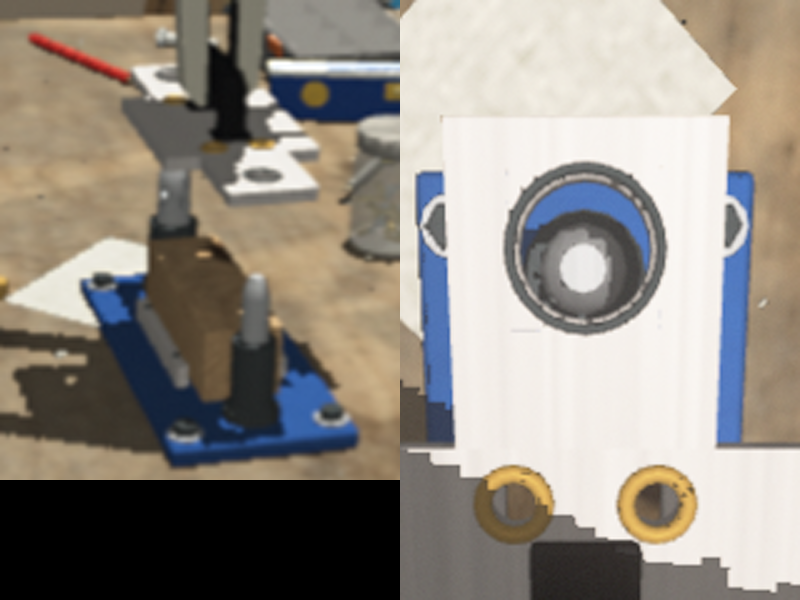

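z3: through the big hole (centre ≈(324,119)) I see the big post's top at ≈(324,127.2); predicted (324.5,124.9).

Run:
```python
from h import *
np.set_printoptions(precision=4,suppress=True)
W=load('w3');st=robot.read_state();p=st['tool_pos'];R=cv2.Rodrigues(st['orientation'])[0]
h=onz(W,(324,119),p[2]-.0349);q=onz(W,(324,127),.1);print(p,h,q,h-p,R.T@(q-h))
u=np.array([-np.sin(.092),np.cos(.092)]);print(h[:2]-.09*u-p[:2])
```

```text
[ 0.6021 -0.1861  0.1921] [ 0.5934 -0.0976  0.1572] [ 0.5935 -0.0996  0.1   ] [-0.0087  0.0885 -0.0349] [-0.002  -0.      0.0572]
[-0.0004 -0.0011]
```

>>> tcp_steps(motion=[0.005,-0.085,0,0.5,0,0.005,0,0,0.75,0,0.005,0,0,0.75,0,0.005,0,0,0.5,0,0.005,0,0,0.4,0,0.005,0,0,0.3,0,0.005,0,0,0,0,0.005,0,0,0,0])

```text
t: 6.95
tool_pos: [0.6022, -0.1888, 0.1287]
orientation: [-2.118, -2.32, 0.0]
force: [-0.7, 2.4, -3.8]
opening: 0.016
gripper_force: 40.0
```

>>> tcp_steps(motion=[0.005,0,0,0.3,0,0.005,0,0,0.3,0,0.005,0,0,0.15,0,0.005,0,0,0,0,0.005,0,0,0,0])

```text
t: 7.45
tool_pos: [0.6021, -0.1887, 0.1135]
orientation: [-2.118, -2.32, 0.0]
force: [-3.0, 2.4, -5.7]
opening: 0.0161
gripper_force: 40.0
```

>>> tcp_steps(motion=[0.005,0,0,0.2,0,0.005,0,0,0.15,0,0.005,0,0,0.1,0,0.005,0,0,0.1,0,0.005,0,0,0.05,0,0.005,0,0,0,0,0.005,0,0,0,0])

```text
t: 8.15
tool_pos: [0.6022, -0.1885, 0.1029]
orientation: [-2.117, -2.32, -0.0]
force: [-7.5, 5.7, 4.8]
opening: 0.016
gripper_force: 40.0
```

Seated: z=0.1029 matches the predicted seat height, and the force turned upward. I'll release and go above the pin.

>>> tcp_steps(motion=[0.05,0,0,0,0,0.05,0,0,0,0,0.05,0,0,0,0,0.05,0,0,-1,0,0.05,0,0,-1.5,0,0.05,0,0,-2,0,0.05,0.8,-0.75,-1,0,0.05,1.6,-1.5,0,0,0.05,1.6,-1.5,0,0,0.05,1.6,-1.5,0,0,0.05,0.8,-0.7,0,0])

```text
t: 9.25
tool_pos: [0.4706, -0.0707, 0.212]
orientation: [2.117, 2.32, 0.001]
force: [0.2, -1.0, 0.3]
opening: 0.0504
gripper_force: 0.0
```

>>> tcp_steps(motion=[0.05,0,0,0,-1.4,0.05,0,0,0,-1.4,0.05,0,0,0,-1.4,0.05,0,0,0,-1.4,0.05,0,0,0,-1.4,0.05,0,0,0,-1.4,0.05,0,0,0,-1.4,0.05,0,0,0,-1.4,0.05,0,0,0,-1.3,0.05,0,0,0,0,0.05,0,0,0,0])

```text
t: 10.35
tool_pos: [0.4725, -0.0724, 0.2121]
orientation: [0.366, 3.119, -0.0]
force: [0.4, -0.3, -0.7]
opening: 0.05
gripper_force: 0.0
```

Run:
```python
from h import *
np.set_printoptions(precision=4,suppress=True)
c=cap('wrist','w4');cap('side','s4');cap('top','t4')
st=robot.read_state();print(st['tool_pos'],st['q'])
P=[[.4091,-.0578,.007],[.4873,-.0759,.007]];print(proj(c,P))
w=cv2.imread('pics/w4.png');s=cv2.imread('pics/s4.png')[230:350,290:390];t=cv2.imread('pics/t4.png')[190:262,350:470]
o=np.zeros((600,800,3),np.uint8);o[:360,:480]=cv2.resize(w,(480,360),interpolation=cv2.INTER_AREA);o[:384,480:800]=cv2.resize(s,(320,384),interpolation=2);o[384:600,:360]=cv2.resize(t,(360,216),interpolation=2)
cv2.imwrite('pics/z4.png',o)
```

```text
[ 0.4723 -0.0723  0.2118] [-0.2593 -0.1915  1.8562  0.      1.4765 -1.5978]
[[322.7245 154.4678]
 [323.317  240.344 ]]
```

View pics/z4.png

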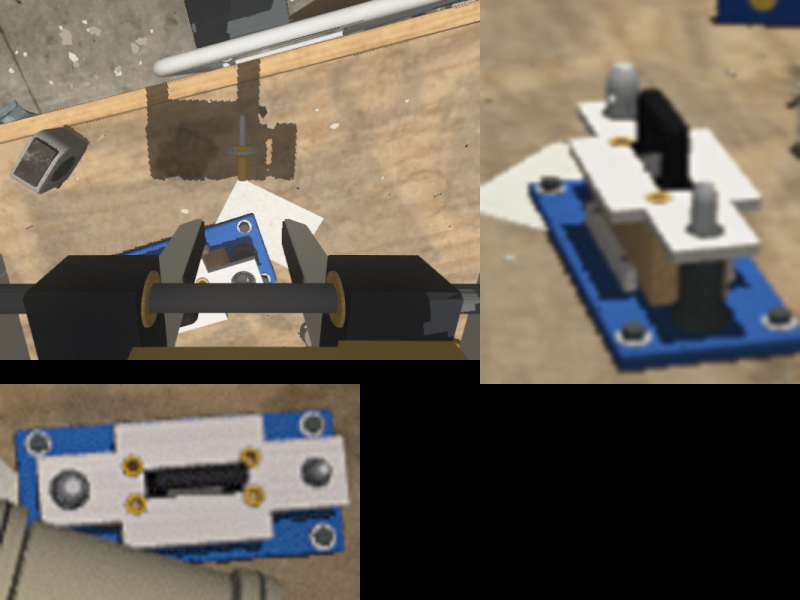

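z4: the template is flat on both shoulders. The pin's tip is at ≈(322.7,156) and its tail end at (322.7,240), matching prediction. Descend and grip.

In the tool's units: 0.04 m is 2, 0.03 m is 1.5.

>>> tcp_steps(motion=[0.04,0,0,1,0,0.04,0,0,2,0,0.04,0,0,2,0,0.04,0,0,2,0,0.04,0,0,1.5,0,0.04,0,0,0.6,0,0.04,0,0,0.25,0,0.04,0,0,0,0,0.04,0,0,0,0])

```text
t: 11.4
tool_pos: [0.4737, -0.0726, 0.0264]
orientation: [0.36, 3.118, -0.001]
force: [0.0, 0.7, -0.7]
opening: 0.04
gripper_force: 0.0
```

Run:
```python
from h import *
np.set_printoptions(precision=4,suppress=True)
c=cap('wrist','w5');st=robot.read_state();print(st['tool_pos'],st['force'])
w=cv2.imread('pics/w5.png');h=cv2.cvtColor(w,cv2.COLOR_BGR2HSV);m=cv2.inRange(h,(18,140,60),(32,255,255));m[330:]=0;m[:,:250]=0;m[:,400:]=0
p=np.argwhere(m>0);print(len(p),p.min(0),p.max(0))
print(proj(c,[[.4091,-.0578,.007],[.4873,-.0759,.007]]))
cv2.imwrite('pics/w5c.png',cv2.resize(w[100:400,120:520],(800,600)))
```

```text
[ 0.4738 -0.0727  0.0265] [ 0.6358 -0.5042 -0.102 ]
1114 [247 305] [316 338]
[[321.8304 172.3559]
 [322.4968 339.831 ]]
```

View pics/w5c.png

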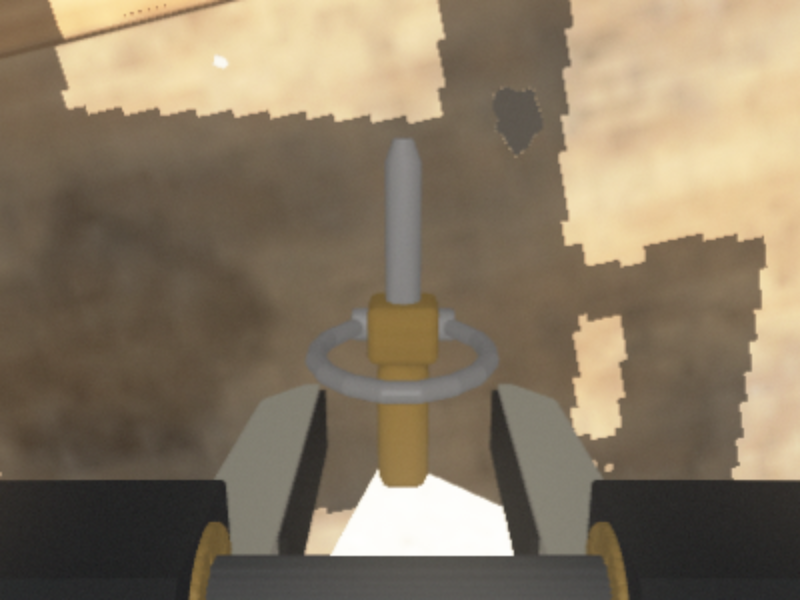

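The pin is centred and parallel between the fingers, tip at (321.5,170), tail end (321.5,342.5), ring clear of the fingers. Grip now.

Run:
```python
from h import *
np.set_printoptions(precision=4,suppress=True)
W=load('w5');t=onz(W,(321.5,170),.007);e=onz(W,(321.5,342.5),.014);st=robot.read_state();R=cv2.Rodrigues(st['orientation'])[0]
print(t,e,R.T@(t-st['tool_pos']),R.T@(e-st['tool_pos']))
```

```text
[ 0.4081 -0.0577  0.007 ] [ 0.4845 -0.0757  0.014 ] [ 0.0674 -0.0004  0.0193] [-0.0111 -0.0005  0.0126]
```

>>> tcp_steps(motion=[0.002,0,0,0.1,0,0.002,0,0,0,0,0.002,0,0,0,0,0.002,0,0,0,0,0.002,0,0,0,0,0.002,0,0,0,0,0.002,0,0,0,0], grip_force=40)

```text
t: 12.15
tool_pos: [0.4723, -0.0723, 0.0228]
orientation: [0.36, 3.121, -0.0]
force: [-1.2, -0.3, 2.7]
opening: 0.0117
gripper_force: 40.0
```

>>> tcp_steps(motion=[0.002,0,0,-0.5,0,0.002,0,0,-1.5,0,0.002,0,0,-2,0,0.002,0,0,-1.75,0,0.002,0,0,-0.5,0,0.002,0,0,0,0.4,0.002,0,0,0,0.8])

```text
t: 12.85
tool_pos: [0.4721, -0.0722, 0.1476]
orientation: [0.549, 3.093, -0.0]
force: [0.4, 0.7, -1.0]
opening: 0.0112
gripper_force: 40.0
```

>>> tcp_steps(motion=[0.002,0,0,0,1.4,0.002,0,0,0,1.4,0.002,0,0,0,1.4,0.002,0,0,0,1.4,0.002,0,0,0,1.4,0.002,0,0,0,1.4,0.002,0,0,0,1.4,0.002,0,0,0,1.4,0.002,0,0,0,1.4,0.002,0,0,0,1.4,0.002,0,0,0,1.4,0.002,0,0,0,1.4,0.002,0,0,0,1.4,0.002,0,0,0,1.4,0.002,0,0,0,1.4,0.002,0,0,0,1.4,0.002,0,0,0,1.4,0.002,0,0,0,1.4,0.002,0,0,0,1.4,0.002,0,0,0,0.4])

```text
t: 14.85
tool_pos: [0.4714, -0.0721, 0.1465]
orientation: [-3.138, -0.136, 0.003]
force: [-0.5, -0.4, -1.5]
opening: 0.0117
gripper_force: 40.0
```

>>> tcp_steps(motion=[0.002,0,0,0,0,0.002,0,0,0,0,0.002,0,0,0,0])

```text
t: 15.15
tool_pos: [0.472, -0.0722, 0.1472]
orientation: [-3.138, -0.146, 0.001]
force: [-0.2, -0.9, -0.9]
opening: 0.0115
gripper_force: 40.0
```

Run:
```python
from h import *
np.set_printoptions(precision=4,suppress=True)
st=robot.read_state();p=st['tool_pos'];R=cv2.Rodrigues(st['orientation'])[0];print(p,np.arctan2(R[1,1],R[0,1]),st['q'],st['opening'])
print(R.T@(np.array([.4912,-.1092,.0928])-p),R)
```

```text
[ 0.472  -0.0722  0.1472] -1.4778032716332379 [-0.2592 -0.1405  1.9313  0.      1.3515  1.2186] 0.011463411299683366
[0.0157 0.0387 0.0544] [[ 0.9957  0.0929 -0.0006]
 [ 0.0929 -0.9957  0.0002]
 [-0.0006 -0.0003 -1.    ]]
```

In the tool's units: 0.019 m is 0.95, 0.015 m is 0.75.

>>> tcp_steps(motion=[0.002,0.2,0.5,0.5,0,0.002,0.4,0.95,0.75,0,0.002,0.185,0.485,0.75,0,0.002,0,0,0.5,0,0.002,0,0,0.22,0,0.002,0,0,0,0,0.002,0,0,0,0,0.002,0,0,0,0])

```text
t: 15.95
tool_pos: [0.4919, -0.1092, 0.0941]
orientation: [3.138, 0.145, 0.002]
force: [-0.5, 0.5, -0.7]
opening: 0.0118
gripper_force: 40.0
```

Run:
```python
from h import *
np.set_printoptions(precision=4,suppress=True)
c=cap('wrist','w6');s=cap('side','s6');st=robot.read_state();p=st['tool_pos'];print(p)
P=[[.5938,-.0997,.1],[.5583,-.1030,.077],[.5828,-.1007,.077]];print(proj(c,P),proj(s,P))
w=cv2.imread('pics/w6.png')[60:360,170:470];s=cv2.imread('pics/s6.png')[210:310,270:370]
o=np.zeros((600,800,3),np.uint8);o[:400,:400]=cv2.resize(w,(400,400),interpolation=2);o[:400,400:]=cv2.resize(s,(400,400),interpolation=2)
cv2.imwrite('pics/z6.png',o[:400])
```

```text
[ 0.4919 -0.1093  0.0941]
[[325.6747  67.8316]
 [325.2783 171.3679]
 [325.2803 108.5497]] [[334.2453 250.0302]
 [317.0146 261.8473]
 [328.7545 260.9686]]
```

View pics/z6.png

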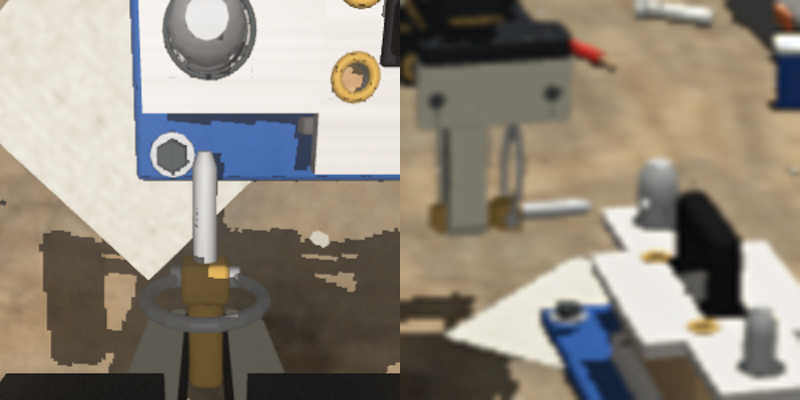

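z6: the pin is level in the side view, tip at (317,261.8) as predicted. In the wrist view the tip is at ≈(323,174) and the post's top at ≈(325.2,73.5). I'll measure the lateral offset numerically.

Run:
```python
from h import *
np.set_printoptions(precision=4,suppress=True)
W=load('w6');im=cv2.imread('pics/w6.png');g=cv2.cvtColor(im,cv2.COLOR_BGR2GRAY)
st=robot.read_state();p=st['tool_pos'];R=cv2.Rodrigues(st['orientation'])[0]
print(R,)
for r in (195,210,225,240): print(r,g[r,308:340])
d=g[55:95,305:345];m=cv2.threshold(d,215,255,0)[1]
n,l,s,c=cv2.connectedComponentsWithStats(m);print(s,c+[305,55])
for r in (66,74,82): print(r,g[r,285:366])
```

```text
[[ 0.9958  0.0921  0.0014]
 [ 0.0921 -0.9958 -0.0004]
 [ 0.0013  0.0005 -1.    ]]
195 [140 140 138 138 137 137 126 139 161 179 193 202 210 218 223 225 223 217
 209 201 191 176 162 147 105 112 131 130 130 136 136 137]
210 [228 229 229 227 225 224 169 135 162 181 193 203 211 218 221 223 220 213
 204 199 188 175 160 142 197 220 219 219 219 222 222 223]
225 [230 228 227 224 222 222 164 135 164 144 174 202 213 218 217 219 216 210
 204 195 188 173 155 139 101  77  78  77  75 125 144 143]
240 [225 225 224 215 147  83  85 132 163 177 194 203 211 213 213 216 214 207
 199 192 182 169 151 134  98  76  78  76  77  78  75  76]
[[  0   0  40  40 745]
 [  4   0  32  35 855]] [[324.3208  77.6537]
 [324.6561  71.752 ]]
66 [244 243 243 243 243 243 244 244 244 194 117 108 103 112 123 130 139 144
 147 148 151 156 156 160 173 222 236 236 236 236 236 236 235 235 236 236
 236 236 235 235 236 235 236 236 236 236 235 235 236 235 235 235 235 236
 232 193 147 144 143 140 137 135 134 130 123 113 105 102 101  88  86  98
 102  96 147 223 240 241 241 241 241]
74 [243 242 243 243 243 242 243 173 102 107 100 110 117 125 133 135 139 142
 144 146 149 152 155 159 220 236 236 237 236 236 236 236 236 236 236 236
 236 235 236 235 236 236 237 236 237 236 236 236 236 236 236 235 235 235
 236 227 184 142 136 136 133 131 126 125 122 121 114 108 100 101 164 149
  81  91 106 103 133 218 240 241 241]
82 [242 243 242 242 242 242 201 124 105 101  92 104 109 115 120 130 134 134
 136 137 137 140 144 144 146 146 166 211 228 231 231 231 232 231 231 232
 231 231 231 231 230 230 231 231 230 230 231 230 230 231 231 230 225 193
 148 132 134 128 127 125 125 124 122 121 116 110 105  97 100 101 118 175
 158  95 101 102  96 172 231 240 240]
```

Units first: shifts go in units of 20 mm and turns go in units of 0.1 rad. So 0.0008 m is 0.04, 0.007 m is 0.35.

>>> tcp_steps(motion=[0.002,0,0.04,0.05,0,0.002,0.25,0,0,0,0.002,0.35,0,0,0,0.002,0.35,0,0,0,0.002,0.25,0,0,0,0.002,0.2,0,0,0,0.002,0.15,0,0,0,0.002,0,0,0,0])

```text
t: 16.85
tool_pos: [0.5227, -0.1073, 0.0922]
orientation: [-3.138, -0.144, 0.0]
force: [0.2, -0.2, -0.2]
opening: 0.0115
gripper_force: 40.0
```

>>> tcp_steps(motion=[0.002,0.2,0,0,0,0.002,0.2,0,0,0,0.002,0.2,0,0,0,0.002,0,0,0,0])

```text
t: 17.25
tool_pos: [0.5349, -0.1062, 0.0924]
orientation: [3.138, 0.144, 0.001]
force: [-0.2, -0.3, -1.0]
opening: 0.0115
gripper_force: 40.0
```

In the tool's units: 0.004 m is 0.2, 0.003 m is 0.15.

>>> tcp_steps(motion=[0.002,0.2,0,0,0,0.002,0.2,0,0,0,0.002,0.15,0,0,0,0.002,0,0,0,0])

```text
t: 17.65
tool_pos: [0.5457, -0.1052, 0.0923]
orientation: [3.138, 0.144, 0.0]
force: [0.3, 0.1, -1.3]
opening: 0.0117
gripper_force: 40.0
```

>>> tcp_steps(motion=[0.002,0.1,0,0,0,0.002,0.05,0,0,0,0.002,0.05,0,0,0,0.002,0,0,0,0])

```text
t: 18.05
tool_pos: [0.5493, -0.1049, 0.0923]
orientation: [3.138, 0.144, 0.0]
force: [0.1, 0.5, -1.6]
opening: 0.0115
gripper_force: 40.0
```

In the tool's units: 0.001 m is 0.05.

>>> tcp_steps(motion=[0.002,0.05,0,0,0,0.002,0.05,0,0,0,0.002,0.05,0,0,0,0.002,0,0,0,0])

```text
t: 18.45
tool_pos: [0.5522, -0.1046, 0.0922]
orientation: [3.138, 0.144, -0.0]
force: [-0.3, -1.2, -0.4]
opening: 0.0116
gripper_force: 40.0
```

>>> tcp_steps(motion=[0.002,0.05,0,0,0,0.002,0.025,0,0,0,0.002,0.025,0,0,0,0.002,0,0,0,0])

```text
t: 18.85
tool_pos: [0.5527, -0.1045, 0.0917]
orientation: [-3.138, -0.144, 0.006]
force: [-7.7, -1.4, 1.4]
opening: 0.0115
gripper_force: 40.0
```

In the tool's units: -0.015 m is -0.75, -0.012 m is -0.6.

>>> tcp_steps(motion=[0.022,0,0,0,0,0.022,0,0,0,0,0.022,0,0,0,0,0.022,0,0,-0.25,0,0.022,0,0,-0.6,0,0.022,0,0,-0.75,0,0.022,0,0,-0.25,0,0,0,0,0,0,0,0,0,0,0,0,0,0,0,0,0,0,0,0,0])

```text
t: 19.95
tool_pos: [0.5537, -0.1043, 0.1285]
orientation: [-3.138, -0.144, 0.002]
force: [0.1, 0.4, 0.3]
opening: 0.0003
gripper_force: 0.0
```

Run:
```python
from h import *
np.set_printoptions(precision=4,suppress=True)
c=cap('wrist','w7');s=cap('side','s7');st=robot.read_state();print(st['tool_pos'],st['opening'])
g=cv2.imread('pics/w7.png');h=cv2.cvtColor(g,cv2.COLOR_BGR2HSV);m=cv2.inRange(h,(15,140,40),(32,255,255))
n,l,S,C=cv2.connectedComponentsWithStats(m)
for a,b in zip(S[1:],C[1:]):
    if a[4]>60:print(a,b)
e=np.array([.9958,.0919,0]);f=np.array([.5938,-.0997,.077])-.011*e
print('head face/tail end/ringend', proj(c,[f+[0,0,.007],f-.014*e+[0,0,.007],f-.046*e+[0,0,.007],f-.003*e+[0,0,.046]]))
print(proj(s,[f,f-.046*e,f-.006*e,f-.003*e+[0,0,.046]]))
```

```text
[ 0.5539 -0.1043  0.1287] 0.0005191691067674175
[398 173  27  28 320] [411.1594 186.4281]
[557 173  29  28 399] [571.1303 186.3985]
[395 224  27  26 304] [408.0888 236.5592]
[324 243  15   8  72] [331.7222 245.3611]
[550 244  21   6  87] [559.5057 246.1379]
[328 362   6  55 159] [330.6415 386.7358]
[315 364   5  72 235] [316.9617 399.7872]
[  33  454  453   26 6719] [298.957  469.2993]
head face/tail end/ringend [[323.4799 240.0211]
 [323.49   265.5558]
 [323.5115 320.1844]
 [323.3585 271.6203]]
[[328.7777 260.9696]
 [306.7395 262.6049]
 [325.9236 261.1816]
 [327.7737 239.7893]]
```

Run:
```python
from h import *
g=cv2.imread('pics/w7.png')
for r in (246,256): print(r,[tuple(int(v) for v in x) for x in g[r,300:350:2]])
a=cv2.imread('pics/s7.png').astype(int);b=cv2.imread('pics/s4.png').astype(int)
d=np.abs(a-b).sum(2)[232:270,300:350]
for r,row in zip(range(232,270),d): print(r,''.join('#' if v>90 else '+' if v>40 else '.' for v in row))
```

```text
246 [(106, 110, 115), (96, 100, 103), (100, 101, 104), (108, 109, 109), (106, 107, 109), (52, 79, 95), (53, 83, 103), (54, 85, 103), (57, 87, 106), (56, 85, 106), (55, 86, 105), (57, 87, 106), (75, 135, 170), (83, 156, 196), (83, 155, 197), (84, 157, 197), (92, 173, 218), (92, 172, 218), (86, 162, 205), (70, 120, 151), (99, 101, 103), (98, 100, 101), (96, 97, 99), (97, 100, 104), (105, 110, 114)]
256 [(77, 79, 80), (60, 61, 64), (57, 58, 59), (56, 58, 58), (58, 59, 60), (52, 76, 92), (54, 84, 103), (54, 86, 104), (54, 84, 104), (52, 84, 102), (53, 85, 104), (52, 84, 103), (56, 87, 106), (51, 83, 102), (52, 84, 103), (52, 85, 103), (55, 85, 103), (53, 84, 102), (53, 83, 102), (52, 71, 83), (79, 57, 47), (82, 60, 49), (81, 59, 50), (78, 59, 50), (77, 73, 72)]
232 ..........+##++.+++++++...........................
233 ..........+##+....++++............................
234 ..........+##++....++++...........................
235 ..........###++.....++............................
236 ..........####+....+++............................
237 ..........####+++.++++............................
23
[... 1057 characters left out ...]
.............+#++##+....................
258 ......................+######+....................
259 ...................++########.....................
260 ..............+#############+.....................
261 ........+#####################....................
262 .......#######################....................
263 ......+#######################....................
264 ......+######################.....................
265 ......+######################.....................
266 ......+##############+#######.....................
267 .......#############+.+######.....................
268 .......+######++.......######.....................
269 ........++..............######....................
```

The pin's head is centred on the post (col 324.2) and the ring stands upright ahead of the closed fingers. Push it over.

>>> tcp_steps(motion=[0,0.25,0,0,0,0,0.25,0,0,0,0,0.25,0,0,0,0,0.25,0,0,0,0,0.25,0,0,0,0,0.25,0,0,0,0,0,0,0,0])

```text
t: 20.75
tool_pos: [0.5848, -0.1016, 0.1293]
orientation: [3.138, 0.144, 0.001]
force: [0.2, 0.5, 0.1]
opening: 0.0005
gripper_force: 0.0
```

>>> tcp_steps(motion=[0,0.2,0,0,0,0,0.2,0,0,0,0,0.2,0,0,0,0,0.15,0,0,0,0,0,0,0,0])

```text
t: 21.25
tool_pos: [0.5994, -0.1002, 0.1293]
orientation: [3.138, 0.144, 0.0]
force: [-0.6, -0.2, -0.7]
opening: 0.0006
gripper_force: 0.0
```

Run:
```python
from h import *
np.set_printoptions(precision=4,suppress=True)
s=cap('side','s8');st=robot.read_state();print(st['tool_pos'],st['force'])
e=np.array([.9958,.0919,0]);f=np.array([.5938,-.0997,.077])-.011*e
print(proj(s,[f-.006*e+.046*(np.cos(t)*e+[0,0,np.sin(t)]) for t in (0,.5,.85,1.5)]))
a=cv2.imread('pics/s8.png').astype(int);b=cv2.imread('pics/s4.png').astype(int)
d=np.abs(a-b).sum(2)[232:275,300:365]
for r,row in zip(range(232,275),d): print(r,''.join('#' if v>90 else '+' if v>40 else '.' for v in row))
```

```text
[ 0.5992 -0.1002  0.1292] [-0.7209 -0.3088 -1.1883]
[[347.6432 259.5666]
 [345.311  249.687 ]
 [340.7378 244.2429]
 [327.8949 239.8352]]
232 ................................############+....................
233 ................................############+....................
234 ................................############+....................
235 ................................############+....................
236 ................................############+....................
237 ................................############+....................
238 ................................############+....................
239 ................................############+....................
240 ................................############+....................
241 ................................############+....................
242 ................................############+....................
243 ................................############+....................
244 ................................+###########+....................
245 ................................+###########.....
[... 1346 characters left out ...]

265 ......+######################....................................
266 .......##############+#########..................................
267 .......###########++..+################+.........................
268 ........++++...........#################.........................
269 ........................################.........................
270 .........................###############.........................
271 .........................###############.........................
272 ...................+++++################.........................
273 .................#######################.........................
274 .................+#####################+.........................
```

The ring's standing silhouette is gone, and its end now shows at ≈(347,260), the closed position. I'll retreat straight up and re-check.

>>> tcp_steps(motion=[0,0,0,-1,0,0,0,0,-2,0,0,0,0,-2,0,0,-2,0,-1.5,0,0,-2.5,0,0,0,0,-1.5,0,0,0,0,0,0,0,0,0,0,0,0,0])

```text
t: 22.1
tool_pos: [0.4794, -0.1114, 0.2597]
orientation: [3.138, 0.143, 0.002]
force: [-0.4, -0.0, 0.3]
opening: 0.0005
gripper_force: 0.0
```

Run:
```python
from h import *
np.set_printoptions(precision=4,suppress=True)
s=cap('side','s9');w=cap('wrist','w9');st=robot.read_state();print(st['tool_pos'],st['force'])
e=np.array([.9958,.0919,0]);l=np.array([-.0919,.9958,0]);f=np.array([.5938,-.0997,.077])-.011*e;h=f-.006*e
print('ring pts side',proj(s,[h+.044*e,h+.025*e-.015*l,h+.025*e+.015*l]))
a=cv2.imread('pics/s9.png').astype(int);b=cv2.imread('pics/s4.png').astype(int)
d=np.abs(a-b).sum(2)[238:272,300:365]
for r,row in zip(range(238,272),d): print(r,''.join('#' if v>90 else '+' if v>40 else '.' for v in row))
u=proj(w,[f+.036*e,h+.044*e,h+.025*e-.015*l,h+.025*e+.015*l,h]);print('wrist',u)
im=cv2.imread('pics/w9.png');g=cv2.cvtColor(im,cv2.COLOR_BGR2GRAY)
c=u[1].round().astype(int)
for r in range(c[1]-8,c[1]+50,2): print(r,''.join(' .:-=+*#%@'[min(9,v//26)] for v in g[r,c[0]-35:c[0]+36]))
```

```text
[ 0.4802 -0.1113  0.2595] [ 0.5466  0.0577 -0.0603]
ring pts side [[346.7067 259.6363]
 [339.6928 262.9373]
 [335.8954 257.7198]]
238 .................................................................
239 .................................................................
240 .................................................................
241 .................................................................
242 .................................................................
243 .................................................................
244 .................................................................
245 .................................................................
246 .................................................................
247 .................................................................
248 .................................................................
249 .........................................................
[... 3137 characters left out ...]
++==%#+#%%#%@@@@@@@@@@@
87 @@*-=====*@@%#%%*+%%+-==++**#%@@@@@@@@@@@%*+++===++=+++#%%#%@@@@@@@@@@@
89 @@*-=====*@@%#%%*#%*===+++**%@@@@@@@@@@@@%#+++======-**#%%#%@@@@@@@@@@@
91 @%*=-====*@@%#%%*%%+==++++*#%@@@@@@@@@@@@@#+++===-===+*#%%#+%@@@@@@@@@@
93 @@*=-====*@@%#%%#%#====+++++%@@@@@@@@@@@@%*+++====++==+#%%*=%@@@@@@@@@@
95 @@*=-====+%@#+#%##*+====++++*%%@@@@@@@@@%#++====-=++==+%%#+#@@@@@@@@@@@
97 @@@*=====+@@@%#%%*===+==++++++*%@@@@@@%#++++===-==*+=+#%%#+%@@@@@@@@@@@
99 @%%*=====+@@@%#%%#+-======+++++++****++==+=====-::==-*%%%*#@@@@@@@@@@@@
101 @%%*=====+%@@@##%%#=------===++++++++========---:-==+#%%#%@@@@@@@@@@@@@
103 %%%*=====+@@@@%##%%#=-==++================--==::--=+#%%##@@@@@@@@@@@@@@
```

The wrist view clearly shows the ring closed all round the post and the pin's end, and the template hasn't moved. Handing in.

```bash
python3 -c "
from plant import robot
print(robot.close_job())"
```

```text
the job is handed in; nothing more can be done
None
```

The job is handed in at about 22 s: the template is seated on both shoulders, the pin is home in the cross-bore, the ring is closed round the post and the pin's end, and no move touched the jar, masking tape or tape measure.

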